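Unstack the tea tins into their holders

TASK

The washed steel tea tins are stacked two high on the tea bar. Take the stacks apart and stand each of the four tins upright in the wooden holder of its own shape and size - big round, big square, small round, small square - flat on the holder's floor, inside its rim. Set them down rather than dropping them or tipping them over, and leave the bamboo whisk and the white cup standing where they are.

Things in the scene. Friction and masses are not known exactly. Their poses are not given: they have to be found in the camera images.
- big_round: The big round lidded tin, polished steel, upright, 62 mm in diameter, 78 mm high, straight-sided and flat-topped, the lid firmly on, 140 to 280 g. Stands on the counter at the start with one of the small tins on top of its lid (either one). Origin: centre of its underside, z up.
- big_square: The big square lidded tin, polished steel, upright, 56 x 56 mm seen from above, sides along its x and y axes, 78 mm high, straight-sided and flat-topped, the lid firmly on, 140 to 280 g. Stands on the counter at the start with one of the small tins on top of its lid (either one). Origin: centre of its underside, z up.
- small_round: The small round lidded tin, polished steel, upright, 42 mm in diameter, 56 mm high, straight-sided and flat-topped, the lid firmly on, 70 to 140 g. At the start it stands on the flat lid of one of the big tins (either one, so its underside is 78 mm above the counter), nothing on top of it. Origin: centre of its underside, z up.
- small_square: The small square lidded tin, polished steel, upright, 38 x 38 mm seen from above, sides along its x and y axes, 56 mm high, straight-sided and flat-topped, the lid firmly on, 70 to 140 g. At the start it stands on the flat lid of one of the big tins (either one, so its underside is 78 mm above the counter), nothing on top of it. Origin: centre of its underside, z up.
- holder_big_round: The big round wooden holder, fixed, empty at the start; the place of that tin. A shallow dish, 92 mm in outer diameter, with a round recess 78 mm in diameter, its floor 8 mm above the counter and its rim 18 mm above the counter (8 mm of play round its tin). Origin: centre of its underside, on the counter, z up.
- holder_big_square: The big square wooden holder, fixed, empty at the start; the place of that tin. A shallow dish, 86 x 86 mm outside, with a square recess 72 x 72 mm, sides along its x and y axes, its floor 8 mm above the counter and its rim 18 mm above the counter (8 mm of play round its tin). Origin: centre of its underside, on the counter, z up.
- holder_small_round: The small round wooden holder, fixed, empty at the start; the place of that tin. A shallow dish, 72 mm in outer diameter, with a round recess 58 mm in diameter, its floor 8 mm above the counter and its rim 18 mm above the counter (8 mm of play round its tin). Origin: centre of its underside, on the counter, z up.
- holder_small_square: The small square wooden holder, fixed, empty at the start; the place of that tin. A shallow dish, 68 x 68 mm outside, with a square recess 54 x 54 mm, sides along its x and y axes, its floor 8 mm above the counter and its rim 18 mm above the counter (8 mm of play round its tin). Origin: centre of its underside, on the counter, z up.
- whisk: Bystander: a bamboo whisk standing handle up on its white stand, 60 mm in diameter at the foot, 95 mm high, easily tipped, between the robot and the tins. Origin: centre of its underside, z up. To be left standing where it is.
- cup: Bystander: an empty white ceramic cup, 68 mm in diameter at the rim, 70 mm high, beyond the tins. Origin: centre of its underside, z up. To be left standing where it is.

How it is judged:
By the outcome, as a careful person would: the job done as asked, in the order asked, and still so for the second after the job is handed in, with the robot touching nothing.
It also fails if it takes over 104 s, if anything falls off the work surface, if the arm or the gripper's body presses on something with over 40 N, if the wrist force passes 120 N, or if a joint passes its speed limit or range.

ROBOT

A 6-joint arm with a two-finger parallel gripper is mounted at the origin on the work surface. World frame = base frame: x ahead of the robot, y to its left, z up, the work surface at z = 0. Lengths are in m, angles in rad, forces in N, time in s.
With the tool pointing down it reaches from about 0.35 to 0.975 m from the base axis. Payload 4.9 kg.
Tool frame: the origin (TCP) lies on the centre line of the jaws, within the pads' length; the fingertips stand manip.tip_reach ahead of it and the grasp point (between the pads) is the TCP (manip.tip_reach is the distance from the TCP to the fingertips, in m); z points along the fingers, y is the line along which they close (so a half turn about z gives the same grasp; the last joint's range is limited). The gripper opens to 85 mm and grips with 20 to 120 N. Pads are 22 mm wide; open, the fingers measure 114 mm over their backs; the gripper's body (76 mm by 85 mm) begins 54 mm behind the grasp point. The pads swing forward as they close: fully open they stand 13 mm farther back than shut.
Start: joints at [1.104, 0.053, 1.613, -0, 1.476, -0.119], TCP at [0.213, 0.588, 0.25] pointing down, gripper open.
Joint ranges: [-3.01, 3.01], [-1.01, 2.22], [0.06, 2.58], [-1.02, 4.17], [0.09, 2.62], [-3.14, 3.14]. Speed limits (rad/s): [2.57, 2.57, 3.14, 3.14, 3.14, 3.14].

INTERFACE

Orientations are given as a unit quaternion [w, x, y, z].
In Python, from plant import manip gives the robot as it stands. The module is installed in compiled form; this text tells all that it offers.
- The arm moves only by the tool move_arm, never from a script. Its argument "rows" is a list of rows, each a list of 7 numbers: the shift along the tool's x, y, z in cm, then the turn, a rotation vector about the tool's x, y, z in degrees, then the opening, from -1 (shut) to 1 (fully open). In form: [[tx, ty, tz, ax, ay, az, jaw], ...]. A call has 1 to 20 rows; each row shifts and turns the commanded pose from where the row before left it, along the tool's axes as they then stand; what a row does not reach is not made up. A row lasts 1/12 s, in which the tool goes at most 41.7 mm and 7.16 degrees, less where a joint would pass 70% of its speed; a pose out of reach is approached as far as the arm can. A call is refused whole if a number of a shift passes 4.17 or a number of a turn 7.16, either way. A call with a gripper value outside its range is refused whole. The fingers move at their own pace and stop on an object; the grip force is fixed at half the most. Time passes only in rows, so rows that do not move let the fingers close. It gives the time, the measured TCP pose, the force, the opening and the grip force at its end, in the units of the state.
- manip.state(): the state, without advancing time (a new reading comes with each control period).
- manip.grab_frame(name): name is "side" or "top"; returns a dict with "img" (420x560x3 uint8, blue, green, red), "mtx" (3x3 intrinsics, pixels), "k1" (the pictures are not rectified: a ray, as slopes to the right and down, at radius r is drawn at 1 + k1 r^2 times it, then the intrinsics apply), "R" (3x3) and "t" (3): a world point X has camera coordinates R X + t. Camera axes: x right, y down, z forward; pixel columns grow to the right and rows downward; lengths in m; the calibration is good to about 2 mm. A picture is of the moment at which its call begins. There is no depth.
- manip.job_done(): hands the job in; it is judged then, once.
The state is a dict: "time": time; "joint_pos": joint angles; "joint_vel": joint speeds; "joint_efforts": joint torques, N m; "tool_pos": TCP position; "tool_rot": TCP orientation; "contact_force": force on the tool from outside, world axes, zero at the start; "ft_torque": the same for the moment, N m; "gripper_width": opening from 0.0 (shut) to 1.0 (fully open); "grasp_force": force on a finger pad.
Only numpy, scipy, OpenCV 4.12 (cv2) and the standard library are available. Lean on these libraries where they do the work, as an engineer would, in place of code of your own. Each camera call takes 0.05 s, during which the arm holds its last target. There are 200 camera calls.

## Working session

There is one attempt and no reset: what is moved stays moved. The work goes in short steps, Python scripts to look and compute and a tool call to move; the robot and the scene stay as the last step left them, time stands still between calls to the robot, and variables do not carry over. Pictures are saved under pics/ and viewed, at most 17 in all, crops included, and the job is handed in when it is done.

Besides the shell and the picture viewer there is one more tool, called after "Emit:" by a JSON object that holds its "method" and its "body", one argument or row to a line. move_arm: Moves the arm, as the interface text tells. Its arguments: {"type":"object","properties":{"rows":{"type":"array","items":{"type":"array","items":{"type":"number"}}}},"required":["rows"]}

```bash
mkdir -p pics; python3 - <<'E'
from plant import manip
import cv2,numpy as np
np.set_printoptions(precision=4,suppress=True)
for n in("side","top"):
    f=manip.grab_frame(n); cv2.imwrite(f"pics/{n}0.png",f["img"]); np.savez(f"{n}0.npz",**f)
    print(n,f["mtx"],f["k1"],f["R"],f["t"],-np.array(f["R"]).T@np.array(f["t"]))
print(manip.state(),manip.tip_reach)
E
```

```text
side [[500.9468   0.     284.9884]
 [  0.     500.9468 202.9162]
 [  0.       0.       1.    ]] -0.16192148948323815 [[ 0.9875 -0.1558  0.0225]
 [-0.0681 -0.5516 -0.8313]
 [ 0.1419  0.8194 -0.5553]] [-0.5318  0.0916  0.8926] [ 0.4047 -0.7638  0.5838]
top [[471.7155   0.     281.9624]
 [  0.     471.7155 211.6546]
 [  0.       0.       1.    ]] -0.10401484928067889 [[ 0.0165 -0.9999 -0.0046]
 [-0.9833 -0.0154 -0.1814]
 [ 0.1813  0.0075 -0.9834]] [-0.0048  0.5559  0.9731] [ 0.3702 -0.0035  1.0578]
{'time': 0.1, 'joint_pos': array([ 1.104 ,  0.0533,  1.6142, -0.    ,  1.476 , -0.119 ]), 'joint_vel': array([-0.0006, -0.0013, -0.0027,  0.0001,  0.0005,  0.001 ]), 'joint_efforts': array([  0.0003, -39.4908, -37.1363,  -0.0001,   0.0039,   0.    ]), 'tool_pos': array([0.2128, 0.5871, 0.2492]), 'tool_rot': array([-0.0003,  0.173 ,  0.9849, -0.0009]), 'contact_force': array([ 0.3437, -0.9585, -0.4248]), 'ft_torque': array([-0.0156,  0.0341,  0.0011]), 'grasp_force': 0.0, 'gripper_width': 0.9999640399234796} 0.019
```

View pics/top0.png

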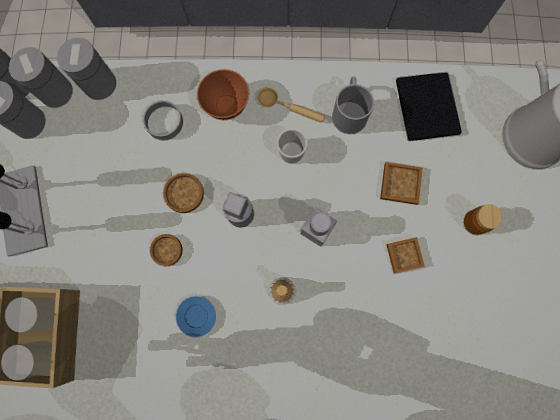

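View pics/side0.png

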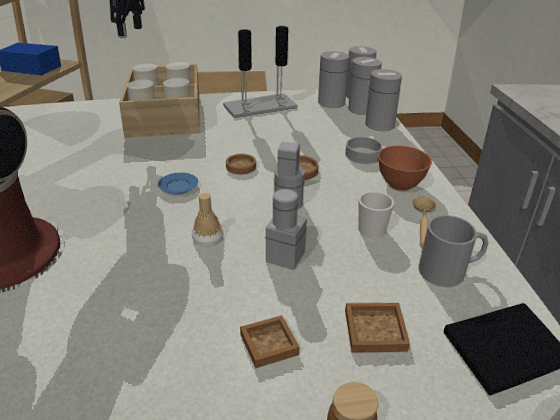

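The top view shows small square on big round at (237,207) and small round on big square at (319,225). The holders are big round (184,193), small round (166,250), big square (402,183) and small square (405,256). The whisk is at (282,290) and the cup at (292,146). I'll zoom in for precise edges.

```bash
cat > h.py <<'E'
import cv2,numpy as np
np.set_printoptions(precision=4,suppress=True)
def ray(f,px):
    px=np.atleast_2d(np.float64(px)); K=f["mtx"]
    d=cv2.undistortPoints(px[:,None],K,np.array([float(f["k1"]),0,0,0]))[:,0]  # r=undistorted slopes
    R,t=np.array(f["R"]),np.array(f["t"])
    return -R.T@t, np.c_[d,np.ones(len(d))]@R
def onplane(f,px,z):
    o,d=ray(f,px); return o+d*((z-o[2])/d[:,2])[:,None]
def proj(f,X):
    X=np.atleast_2d(np.float64(X)); R=np.array(f["R"])
    return cv2.projectPoints(X[:,None],cv2.Rodrigues(R)[0],np.array(f["t"]),f["mtx"],np.array([float(f["k1"]),0,0,0]))[0][:,0]
def brown(img,lo=(3,70,30),hi=(25,255,255)):
    return cv2.inRange(cv2.cvtColor(img,cv2.COLOR_BGR2HSV),lo,hi)
E
python3 - <<'E'
from h import *
f=dict(np.load("top0.npz")); im=f["img"]
m=cv2.morphologyEx(brown(im),cv2.MORPH_CLOSE,np.ones((5,5)))
for n,(u,v) in dict(br=(184,193),sr=(166,250),bs=(402,183),ss=(405,256)).items():
    q=np.zeros_like(m); q[v-32:v+32,u-32:u+32]=m[v-32:v+32,u-32:u+32]
    c=max(cv2.findContours(q,cv2.RETR_EXTERNAL,2)[0],key=cv2.contourArea)
    h=cv2.convexHull(c)[:,0]; P=onplane(f,h,0.018)[:,:2].astype(np.float32)
    print(n,"circle",cv2.minEnclosingCircle(P),"rect",cv2.minAreaRect(P))
c=im[170:250,200:350]; cv2.imwrite("pics/z1.png",cv2.resize(c,None,fx=5.3,fy=5.3,interpolation=cv2.INTER_CUBIC))
s=dict(np.load("side0.npz"))["img"][135:275,225:325]
cv2.imwrite("pics/z2.png",cv2.resize(s,None,fx=4.2,fy=4.2,interpolation=cv2.INTER_CUBIC))
E
```

```text
br circle ((0.6024536490440369, 0.23013295233249664), 0.04683961346745491) rect ((0.6030630469322205, 0.23001404106616974), (0.09198516607284546, 0.08814423531293869), 46.99335861206055)
sr circle ((0.4727605879306793, 0.2616589367389679), 0.037065789103507996) rect ((0.47237035632133484, 0.2613908350467682), (0.06931335479021072, 0.0724625438451767), 1.2700915336608887)
bs circle ((0.6329699754714966, -0.2664991021156311), 0.06153533607721329) rect ((0.6333698034286499, -0.266478955745697), (0.08866964280605316, 0.08891356736421585), 81.82667541503906)
ss circle ((0.4685368239879608, -0.2714250385761261), 0.047595784068107605) rect ((0.4687519073486328, -0.2705373466014862), (0.06775183975696564, 0.07188057154417038), 13.096841812133789)
```

View pics/z1.png

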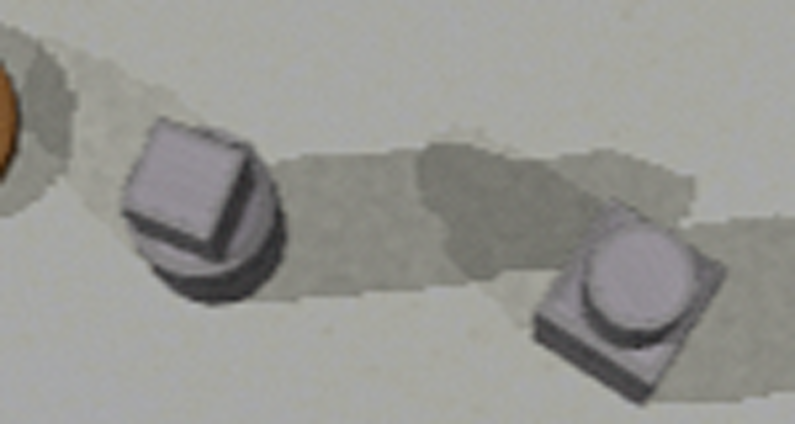

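View pics/z2.png

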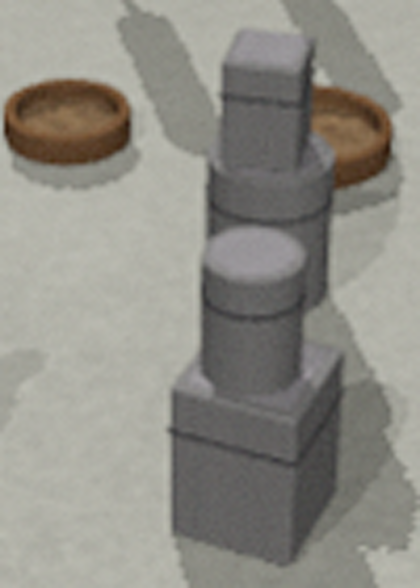

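```bash
python3 - <<'E'
from h import *
f=dict(np.load("top0.npz")); s=dict(np.load("side0.npz"))
T=lambda p:np.array(p)/5.3-0.4+[200,170]
S=lambda p:np.array(p)/4.2-0.4+[225,135]
def sq(n,P):
    e=np.roll(P,-1,0)-P
    print(n,P.mean(0),"edges",np.hypot(*e.T),"ang%90",np.degrees(np.arctan2(e[:,1],e[:,0]))%90)
sq("ss top",onplane(f,T([(160,119),(249,146),(211,242),(127,199)]),.134)[:,:2])
sq("ss side",onplane(s,S([(238,29),(313,40),(302,75),(222,66)]),.134)[:,:2])
sq("bs top",onplane(f,T([(612,201),(727,268),(645,389),(537,316)]),.078)[:,:2])
for n,F,e in(("sr top",f,T([(587,276),(695,277),(641,222),(641,331)])),("sr side",s,S([(203,255),(307,257),(255,226),(255,284)]))):
    P=onplane(F,e,.134); print(n,P.mean(0),np.ptp(P,0))
for n,e in(("br top",T([(133,215),(285,217),])),):
    print(n,onplane(f,e,.078))
P=onplane(s,S([(208,165),(332,165)]),.078);print("br side",P)
# bottoms
print("bs bottom corner side",onplane(s,S([(172,530),(297,562)]),0))
for n,F,mk in(("side",s,[((269,341),'ss'),((377,326),'bs')]),):
  m=cv2.morphologyEx(brown(F["img"]),cv2.MORPH_CLOSE,np.ones((5,5)))
  for (u,v),k in mk:
    q=np.zeros_like(m); q[v-38:v+38,u-42:u+42]=m[v-38:v+38,u-42:u+42]
    c=max(cv2.findContours(q,cv2.RETR_EXTERNAL,2)[0],key=cv2.contourArea)
    P=onplane(F,cv2.convexHull(c)[:,0],0.018)[:,:2].astype(np.float32); print(k,cv2.minAreaRect(P))
print("whisk,cup",onplane(f,[(282,293)],.03),onplane(f,[(292,143)],.07))
E
```

```text
ss top [0.5569 0.0981] edges [0.0356 0.0394 0.036  0.0331] ang%90 [73.7249 70.438  63.7089 69.9716]
ss side [0.5571 0.0925] edges [0.0366 0.0357 0.0372 0.0385] ang%90 [65.4452 71.5941 69.8562 70.4275]
bs top [ 0.5237 -0.0734] edges [0.0529 0.0587 0.0514 0.0554] ang%90 [60.0704 56.3255 56.4572 57.7831]
sr top [ 0.5214 -0.0734  0.134 ] [0.0413 0.0405 0.    ]
sr side [ 0.5237 -0.0779  0.134 ] [0.0404 0.0416 0.    ]
br top [[0.5522 0.1252 0.078 ]
 [0.5523 0.0644 0.078 ]]
br side [[0.5287 0.0879 0.078 ]
 [0.5872 0.081  0.078 ]]
bs bottom corner side [[ 0.4903 -0.0823  0.    ]
 [ 0.5396 -0.1096  0.    ]]
ss ((0.47060030698776245, -0.2806524336338043), (0.07159204035997391, 0.08031098544597626), 13.099588394165039)
bs ((0.6342021822929382, -0.2769739329814911), (0.09877709299325943, 0.08865460008382797), 82.02523040771484)
whisk,cup [[0.3816 0.0013 0.03  ]] [[ 0.7058 -0.0155  0.07  ]]
```

Emit:
{"method": "move_arm", "body": {
  "rows": [
    [-2.46, -1.72, 0, 0, 0, 0, 1],
    [-2.46, -1.72, 0, 0, 0, 0, 1],
    [-2.46, -1.72, 0, 0, 0, 0, 1],
    [-2.46, -1.72, 0, 0, 0, 0, 1],
    [-2.46, -1.72, 0, 0, 0, 0, 1],
    [-2.46, -1.72, 0, 0, 0, 0, 1],
    [-2.46, -1.72, 0, 0, 0, 0, 1],
    [-2.46, -1.72, 0, 0, 0, 0, 1],
    [-2.46, -1.72, 0, 0, 0, 0, 1],
    [-2.46, -1.72, 0, 0, 0, 0, 1],
    [-2.46, -1.72, 0, 0, 0, 0, 1],
    [-2.46, -1.72, 0, 0, 0, 0, 1],
    [-2.46, -1.72, 0, 0, 0, 0, 1],
    [-2.46, -1.72, 0, 0, 0, 0, 1],
    [-2.46, -1.72, 0, 0, 0, 0, 1],
    [-2.46, -1.72, 0, 0, 0, 0, 1],
    [-2.46, -1.72, 0, 0, 0, 0, 1],
    [-2.46, -1.72, 0, 0, 0, 0, 1],
    [-2.46, -1.72, 0, 0, 0, 0, 1],
    [-2.46, -1.72, 0, 0, 0, 0, 1]
  ]
}}

```text
time: 1.77
tool_pos: [0.5587, 0.0951, 0.2497]
tool_rot: [-0.0, 0.173, 0.985, -0.0]
contact_force: [0.5, 0.3, -0.1]
gripper_width: 1.0
grasp_force: 0.0
```

```bash
cat >> h.py <<'E'
def go(x,y,z,psi):
    """shift (cm, tool axes as they stand) and turn (deg, about tool z) to a TCP target with tool y at world angle psi"""
    from plant import manip
    s=manip.state(); w,a,b,c=s["tool_rot"]; p=s["tool_pos"]
    from scipy.spatial.transform import Rotation as Ro
    M=Ro.from_quat([a,b,c,w]).as_matrix()
    cur=np.degrees(np.arctan2(M[1,1],M[0,1]))
    d=(psi-cur+180)%360-180
    print("t",s["time"],"pos",p,"psi",round(cur,2),"tilt",M[:2,2],"F",s["contact_force"],"w",s["gripper_width"],"j",s["joint_pos"])
    e=np.array([x,y,z])-p
    print(" shift now-axes",M.T@e*100," turn az",-d)
    c1,s1=np.cos(np.radians(psi)),np.sin(np.radians(psi))
    print(" shift after turn",100*(-s1*e[0]+c1*e[1]),100*(c1*e[0]+s1*e[1]),-100*e[2])
E
python3 -c "
from h import *
go(.557,.096,.115,70)"
```

```text
t 1.7667 pos [0.5587 0.0951 0.2497] psi 70.06 tilt [-0.0008  0.    ] F [ 0.4849  0.2959 -0.0708] w 1.0002368925340428 j [ 0.0372 -0.0849  1.7499  0.0001  1.4774 -1.1856]
 shift now-axes [ 0.1791  0.0336 13.4734]  turn az 0.06072098261091696
 shift after turn 0.18947294206592855 0.030181874938029787 13.473297316732246
```

Emit:
{"method": "move_arm", "body": {
  "rows": [
    [0.18, 0, 1.5, 0, 0, 0, 1],
    [0, 0, 1.5, 0, 0, 0, 1],
    [0, 0, 1.5, 0, 0, 0, 1],
    [0, 0, 1.5, 0, 0, 0, 1],
    [0, 0, 1.5, 0, 0, 0, 1],
    [0, 0, 1.5, 0, 0, 0, 1],
    [0, 0, 1.5, 0, 0, 0, 1],
    [0, 0, 1.5, 0, 0, 0, 1],
    [0, 0, 1.45, 0, 0, 0, 1],
    [0, 0, 0, 0, 0, 0, 1],
    [0, 0, 0, 0, 0, 0, 1]
  ]
}}

```text
time: 2.68
tool_pos: [0.5556, 0.0971, 0.1145]
tool_rot: [-0.001, 0.173, 0.985, -0.0]
contact_force: [-0.3, 0.8, 0.5]
gripper_width: 1.002
grasp_force: 0.0
```

```bash
python3 - <<'E'
from h import *
from plant import manip
go(.557,.096,.115,70)
f=manip.grab_frame("side"); g=manip.grab_frame("top")
a=f["img"][90:270,190:370]; b=g["img"][150:290,170:310]
cv2.imwrite("pics/a1.png",np.hstack([cv2.resize(a,(400,400)),cv2.resize(b,(400,400))]))
E
```

```text
t 2.6833 pos [0.5556 0.0971 0.1145] psi 70.07 tilt [-0.003  -0.0001] F [-0.2979  0.7543  0.5147] w 1.0017785094731908 j [ 0.041   0.0338  1.8687  0.      1.242  -1.182 ]
 shift now-axes [-0.1676 -0.0514 -0.046 ]  turn az 0.07319140088964105
 shift after turn -0.1677812841532664 -0.051118265368231094 -0.04564059481724225
```

View pics/a1.png

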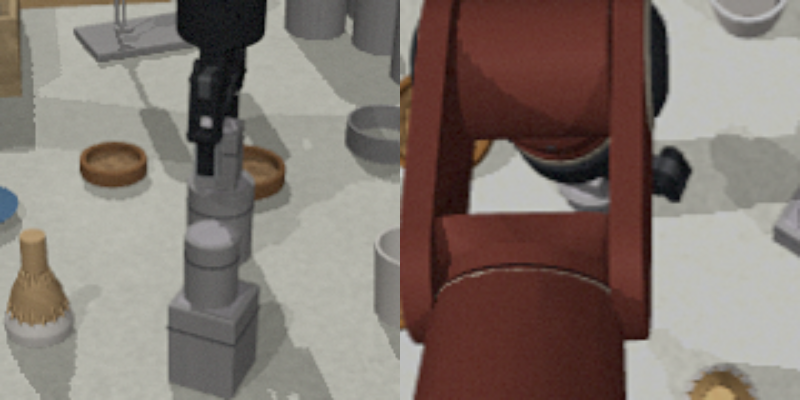

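The fingers straddle the small square tin at (230,160), with the tips above the big lid. Next: close and lift.

Emit:
{"method": "move_arm", "body": {
  "rows": [
    [0, 0, 0, 0, 0, 0, 0.4],
    [0, 0, 0, 0, 0, 0, 0.2],
    [0, 0, 0, 0, 0, 0, 0],
    [0, 0, 0, 0, 0, 0, -0.2],
    [0, 0, 0, 0, 0, 0, -0.5],
    [0, 0, 0, 0, 0, 0, -1],
    [0, 0, 0, 0, 0, 0, -1],
    [0, 0, 0, 0, 0, 0, -1],
    [0, 0, 0, 0, 0, 0, -1],
    [0, 0, -0.5, 0, 0, 0, -1],
    [0, 0, -1, 0, 0, 0, -1],
    [0, 0, -2, 0, 0, 0, -1],
    [0, 0, -2, 0, 0, 0, -1],
    [0, 0, -2, 0, 0, 0, -1],
    [0, 0, -2, 0, 0, 0, -1],
    [0, 0, -2, 0, 0, 0, -1],
    [0, 0, -2, 0, 0, 0, -1],
    [0, 0, 0, 0, 0, 0, -1]
  ]
}}

```text
time: 4.28
tool_pos: [0.5585, 0.0972, 0.2561]
tool_rot: [0.004, 0.173, 0.985, 0.001]
contact_force: [0.5, -0.6, -0.3]
gripper_width: 0.44
grasp_force: 60.4
```

```bash
python3 - <<'E'
from h import *
from plant import manip
print(manip.state()["grasp_force"])
go(.469,-.271,.25,103)
f=manip.grab_frame("side"); a=f["img"][50:270,160:400]
cv2.imwrite("pics/a2.png",cv2.resize(a,None,fx=2,fy=2))
E
```

```text
60.35085082054138
t 4.2833 pos [0.5585 0.0972 0.2561] psi 70.08 tilt [0.0079 0.0003] F [ 0.4569 -0.5586 -0.2577] w 0.43992081842083963 j [ 0.0411 -0.0937  1.7476 -0.      1.4799 -1.182 ]
 shift now-axes [ -4.1298 -37.6672   0.527 ]  turn az -32.92359356808865
 shift after turn 17.002316504720998 -33.86299115944313 0.6089149412768058
```

View pics/a2.png

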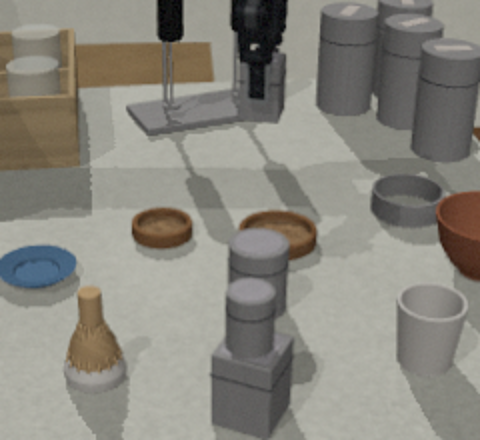

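The side view shows the small square tin lifted at (262,85), with big round still standing at (258,265). Carrying it over.

Emit:
{"method": "move_arm", "body": {
  "rows": [
    [-0.2, -1, 0, 0, 0, 0, -1],
    [-0.2, -1.95, 0, 0, 0, 0, -1],
    [-0.21, -1.95, 0, 0, 0, 0, -1],
    [-0.21, -1.95, 0, 0, 0, 0, -1],
    [-0.21, -1.95, 0, 0, 0, 0, -1],
    [-0.21, -1.95, 0, 0, 0, 0, -1],
    [-0.21, -1.95, 0, 0, 0, 0, -1],
    [-0.21, -1.95, 0, 0, 0, 0, -1],
    [-0.21, -1.95, 0, 0, 0, 0, -1],
    [-0.21, -1.95, 0, 0, 0, 0, -1],
    [-0.21, -1.95, 0, 0, 0, 0, -1],
    [-0.21, -1.95, 0, 0, 0, 0, -1],
    [-0.21, -1.95, 0, 0, 0, 0, -1],
    [-0.21, -1.95, 0, 0, 0, 0, -1],
    [-0.21, -1.95, 0, 0, 0, 0, -1],
    [-0.21, -1.95, 0, 0, 0, 0, -1],
    [-0.21, -1.95, 0, 0, 0, 0, -1],
    [-0.21, -1.95, 0, 0, 0, 0, -1],
    [-0.21, -1.95, 0, 0, 0, 0, -1],
    [-0.21, -1.5, 0, 0, 0, 0, -1]
  ]
}}

```text
time: 6.0
tool_pos: [0.4658, -0.2718, 0.2479]
tool_rot: [-0.002, 0.174, 0.985, 0.001]
contact_force: [-0.1, -0.4, -0.9]
gripper_width: 0.441
grasp_force: 60.4
```

Emit:
{"method": "move_arm", "body": {
  "rows": [
    [0, 0, 1, 0, 0, -5.5, -1],
    [0, 0, 1.5, 0, 0, -5.5, -1],
    [0, 0, 1.5, 0, 0, -5.5, -1],
    [0, 0, 1.5, 0, 0, -5.5, -1],
    [0, 0, 1.5, 0, 0, -5.5, -1],
    [0, 0, 1.5, 0, 0, -5.5, -1],
    [0, 0, 1.5, 0, 0, 0, -1],
    [0, 0, 1.5, 0, 0, 0, -1],
    [0, 0, 1.5, 0, 0, 0, -1],
    [0, 0, 1, 0, 0, 0, -1],
    [0, 0, 0, 0, 0, 0, -1],
    [0, 0, 0, 0, 0, 0, -1]
  ]
}}

```text
time: 7.0
tool_pos: [0.4666, -0.2702, 0.1092]
tool_rot: [-0.001, -0.114, 0.994, 0.001]
contact_force: [-0.1, -0.0, -1.4]
gripper_width: 0.441
grasp_force: 60.2
```

```bash
python3 - <<'E'
from h import *
from plant import manip
go(.469,-.271,.0445,103)
f=manip.grab_frame("side"); g=manip.grab_frame("top")
a=f["img"][220:400,180:360]; b=g["img"][190:330,330:470]
cv2.imwrite("pics/a3.png",np.hstack([cv2.resize(a,(400,400)),cv2.resize(b,(400,400))]))
E
```

```text
t 7.0 pos [ 0.4666 -0.2702  0.1092] psi 103.06 tilt [-0.0027  0.002 ] F [-0.1425 -0.0448 -1.3995] w 0.4414839705947428 j [-0.6629 -0.0178  1.9306 -0.0002  1.2322 -2.4615]
 shift now-axes [-0.2325 -0.1527  6.4658]  turn az 0.05925203231265641
 shift after turn -0.21828109755819017 -0.13612949389912632 6.466626014297624
```

View pics/a3.png

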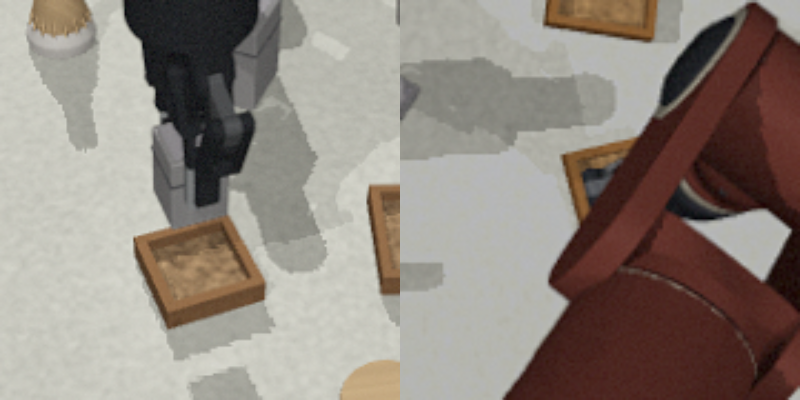

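The tin is upright and square to the holder, just above it (holder at (200,270) in the crop). Correcting holder centres for the visible outer wall gives about (.4697,-.2727).

```bash
python3 -c "
from h import *
go(.4687,-.2727,.0445,103)"
```

```text
t 7.1 pos [ 0.4679 -0.271   0.1113] psi 103.07 tilt [ 0.0006 -0.0005] F [ 0.3196  0.2164 -1.2571] w 0.43681351790944223 j [-0.6626 -0.0194  1.9281 -0.0001  1.2321 -2.4614]
 shift now-axes [-0.0354 -0.1802  6.6841]  turn az 0.06637209244010478
 shift after turn -0.038498868461176276 -0.18440959903975024 6.683931023048345
```

Emit:
{"method": "move_arm", "body": {
  "rows": [
    [-0.04, -0.18, 0.8, 0, 0, 0, -1],
    [0, 0, 1.2, 0, 0, 0, -1],
    [0, 0, 1.2, 0, 0, 0, -1],
    [0, 0, 1.2, 0, 0, 0, -1],
    [0, 0, 0.8, 0, 0, 0, -1],
    [0, 0, 0.4, 0, 0, 0, -1],
    [0, 0, 0.3, 0, 0, 0, -1],
    [0, 0, 0.2, 0, 0, 0, -1],
    [0, 0, 0.2, 0, 0, 0, -1],
    [0, 0, 0.2, 0, 0, 0, -1],
    [0, 0, 0, 0, 0, 0, -1],
    [0, 0, 0, 0, 0, 0, -1]
  ]
}}

```text
time: 8.1
tool_pos: [0.4692, -0.2728, 0.0467]
tool_rot: [0.001, -0.114, 0.994, -0.001]
contact_force: [0.5, 0.2, 1.8]
gripper_width: 0.435
grasp_force: 60.4
```

```bash
python3 -c "
from h import *
go(.4687,-.2727,.0445,103)"
```

```text
t 8.1 pos [ 0.4692 -0.2728  0.0467] psi 103.07 tilt [ 0.0015 -0.0011] F [0.4621 0.1926 1.7701] w 0.434542625792865 j [-0.6638  0.0768  1.9528  0.0001  1.1101 -2.4628]
 shift now-axes [0.0465 0.0197 0.2197]  turn az 0.07145249137874998
 shift after turn 0.046240435117780705 0.01935034450485311 0.21974698386027017
```

Emit:
{"method": "move_arm", "body": {
  "rows": [
    [0, 0, 0.1, 0, 0, 0, -1],
    [0, 0, 0, 0, 0, 0, -1],
    [0, 0, 0, 0, 0, 0, -1]
  ]
}}

```text
time: 8.35
tool_pos: [0.4692, -0.2728, 0.0466]
tool_rot: [0.0, -0.114, 0.993, -0.0]
contact_force: [-2.3, 3.0, 8.2]
gripper_width: 0.441
grasp_force: 61.4
```

Emit:
{"method": "move_arm", "body": {
  "rows": [
    [0, 0, 0.1, 0, 0, 0, -1],
    [0, 0, 0, 0, 0, 0, -1],
    [0, 0, 0, 0, 0, 0, -1]
  ]
}}

```text
time: 8.6
tool_pos: [0.4692, -0.2728, 0.0466]
tool_rot: [0.0, -0.114, 0.993, -0.0]
contact_force: [-5.9, 3.5, 14.2]
gripper_width: 0.435
grasp_force: 62.2
```

Contact at the floor height (a rim contact would be 10 mm higher). Relax and release.

Emit:
{"method": "move_arm", "body": {
  "rows": [
    [0, 0, -0.2, 0, 0, 0, -1],
    [0, 0, 0, 0, 0, 0, -0.1],
    [0, 0, 0, 0, 0, 0, 0.1],
    [0, 0, 0, 0, 0, 0, 0.3],
    [0, 0, 0, 0, 0, 0, 0.5],
    [0, 0, 0, 0, 0, 0, 0.7],
    [0, 0, 0, 0, 0, 0, 0.7],
    [0, 0, 0, 0, 0, 0, 0.7],
    [0, 0, -1, 0, 0, 0, 0.7],
    [0, 0, -2, 0, 0, 0, 0.7],
    [0, 0, -2, 0, 0, 0, 1],
    [0, 0, -2.5, 0, 0, 0, 1],
    [0, 0, -2.5, 0, 0, 0, 1],
    [0, 0, -2.5, 0, 0, 0, 1],
    [0, 0, -2.5, 0, 0, 0, 1],
    [0, 0, -2.5, 0, 0, 0, 1],
    [0, 0, -2.5, 0, 0, 0, 1],
    [0, 0, 0, 0, 0, 0, 1]
  ]
}}

```text
time: 10.1
tool_pos: [0.4708, -0.274, 0.2535]
tool_rot: [0.004, -0.114, 0.993, -0.004]
contact_force: [1.1, -0.4, 0.6]
gripper_width: 1.001
grasp_force: 0.0
```

```bash
python3 - <<'E'
from h import *
from plant import manip
go(.522,-.0755,.25,57.5)
f=manip.grab_frame("side"); g=manip.grab_frame("top"); np.savez("side1.npz",**f); np.savez("top1.npz",**g)
a=f["img"][110:390,220:400]; b=g["img"][130:310,190:440]
cv2.imwrite("pics/a4.png",np.hstack([cv2.resize(a,(360,560)),cv2.resize(b,(440,560))]))
E
```

```text
t 10.1 pos [ 0.4708 -0.274   0.2535] psi 103.08 tilt [ 0.0091 -0.0071] F [ 1.0988 -0.3916  0.6053] w 1.000599754344973 j [-0.6637 -0.149   1.8025  0.      1.4766 -2.4628]
 shift now-axes [-9.4773 18.1753  0.2514]  turn az 45.57721277359195
 shift after turn 6.344267526655753 19.48986706771698 0.3454573389528759
```

View pics/a4.png

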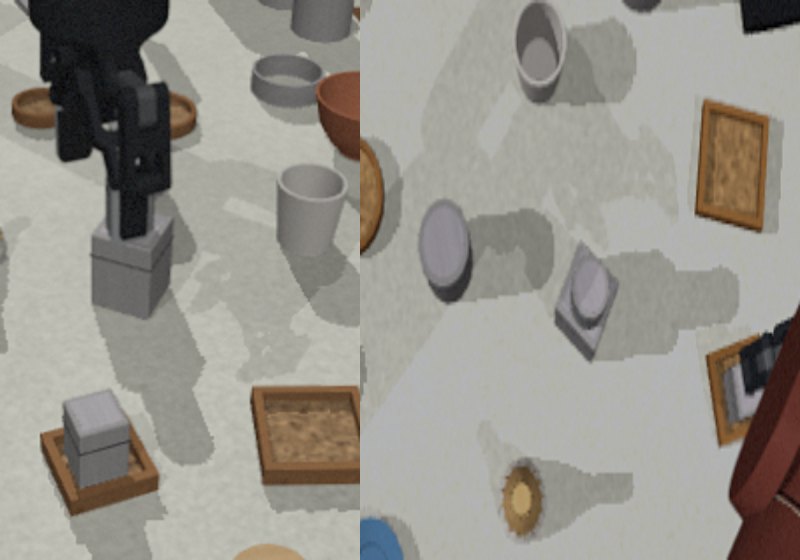

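The small square tin stands in its holder (97,440) and everything else is undisturbed. Next is the small round tin.

Emit:
{"method": "move_arm", "body": {
  "rows": [
    [-0.95, 1.82, 0, 0, 0, 0, 1],
    [-0.95, 1.82, 0, 0, 0, 0, 1],
    [-0.95, 1.82, 0, 0, 0, 0, 1],
    [-0.95, 1.82, 0, 0, 0, 0, 1],
    [-0.95, 1.82, 0, 0, 0, 0, 1],
    [-0.95, 1.82, 0, 0, 0, 0, 1],
    [-0.95, 1.82, 0, 0, 0, 0, 1],
    [-0.95, 1.82, 0, 0, 0, 0, 1],
    [-0.95, 1.82, 0, 0, 0, 0, 1],
    [-0.95, 1.82, 0, 0, 0, 0, 1],
    [0, 0, 0, 0, 0, 0, 1],
    [0, 0, 0, 0, 0, 0, 1],
    [0, 0, 0, 0, 0, 0, 1]
  ]
}}

```text
time: 11.28
tool_pos: [0.5193, -0.0738, 0.2446]
tool_rot: [-0.001, -0.114, 0.993, 0.0]
contact_force: [-1.0, -0.3, 1.1]
gripper_width: 1.001
grasp_force: 0.0
```

```bash
python3 -c "
from h import *
go(.522,-.0755,.115,103)"
```

```text
t 11.2833 pos [ 0.5193 -0.0738  0.2446] psi 103.07 tilt [-0.0021  0.0001] F [-1.0405 -0.3304  1.0937] w 1.0010966348922885 j [-0.2828 -0.1853  1.8492 -0.0005  1.4797 -2.0818]
 shift now-axes [-0.2522 -0.2346 12.9584]  turn az 0.07397007256636812
 shift after turn -0.2257291718157811 -0.22707139664654552 12.959041306322195
```

Emit:
{"method": "move_arm", "body": {
  "rows": [
    [-0.2, -0.2, 1.5, 0, 0, 0, 1],
    [0, 0, 1.6, 0, 0, 0, 1],
    [0, 0, 1.6, 0, 0, 0, 1],
    [0, 0, 1.6, 0, 0, 0, 1],
    [0, 0, 1.6, 0, 0, 0, 1],
    [0, 0, 1.6, 0, 0, 0, 1],
    [0, 0, 1.4, 0, 0, 0, 1],
    [0, 0, 1.2, 0, 0, 0, 1],
    [0, 0, 0.8, 0, 0, 0, 1],
    [0, 0, 0, 0, 0, 0, 1],
    [0, 0, 0, 0, 0, 0, 1],
    [0, 0, 0, 0, 0, 0, 1]
  ]
}}

```text
time: 12.28
tool_pos: [0.5229, -0.0754, 0.1177]
tool_rot: [0.001, -0.114, 0.994, -0.0]
contact_force: [0.5, -0.1, 0.6]
gripper_width: 1.0
grasp_force: 0.0
```

Emit:
{"method": "move_arm", "body": {
  "rows": [
    [0, 0, 0, 0, 0, 0, 0.4],
    [0, 0, 0, 0, 0, 0, 0.2],
    [0, 0, 0, 0, 0, 0, 0.1],
    [0, 0, 0, 0, 0, 0, -0.1],
    [0, 0, 0, 0, 0, 0, -0.4],
    [0, 0, 0, 0, 0, 0, -1],
    [0, 0, 0, 0, 0, 0, -1],
    [0, 0, 0, 0, 0, 0, -1],
    [0, 0, 0, 0, 0, 0, -1]
  ]
}}

```text
time: 13.03
tool_pos: [0.523, -0.0751, 0.1177]
tool_rot: [0.001, -0.114, 0.993, -0.0]
contact_force: [0.7, 1.1, 5.3]
gripper_width: 0.475
grasp_force: 60.6
```

```bash
python3 -c "
from h import *
go(.4733,.2637,.25,103)"
```

```text
t 13.0333 pos [ 0.523  -0.0751  0.1177] psi 103.08 tilt [ 0.0016 -0.0003] F [0.6922 1.1156 5.2732] w 0.475099052333211 j [-0.2837 -0.0579  1.9539  0.0002  1.244  -2.0828]
 shift now-axes [ -2.8475  34.1195 -13.2517]  turn az 0.07771642559805514
 shift after turn -2.7817618982148065 34.131947350528456 -13.233609997066253
```

Emit:
{"method": "move_arm", "body": {
  "rows": [
    [0, 0, -0.5, 0, 0, 0, -1],
    [0, 0, -1, 0, 0, 0, -1],
    [0, 0, -2, 0, 0, 0, -1],
    [0, 0, -2, 0, 0, 0, -1],
    [0, 0, -2, 0, 0, 0, -1],
    [0, 0, -2, 0, 0, 0, -1],
    [0, 0, -1.5, 0, 0, 0, -1],
    [0, 0, 0, 0, 0, 0, -1]
  ]
}}

```text
time: 13.7
tool_pos: [0.5239, -0.0755, 0.2311]
tool_rot: [0.003, -0.114, 0.993, -0.001]
contact_force: [0.9, -0.5, 0.1]
gripper_width: 0.478
grasp_force: 60.6
```

Emit:
{"method": "move_arm", "body": {
  "rows": [
    [-0.15, 0.9, 0, 0, 0, 0, -1],
    [-0.15, 1.8, 0, 0, 0, 0, -1],
    [-0.15, 1.8, 0, 0, 0, 0, -1],
    [-0.15, 1.8, 0, 0, 0, 0, -1],
    [-0.15, 1.8, 0, 0, 0, 0, -1],
    [-0.15, 1.8, 0, 0, 0, 0, -1],
    [-0.15, 1.8, 0, 0, 0, 0, -1],
    [-0.15, 1.8, 0, 0, 0, 0, -1],
    [-0.15, 1.8, 0, 0, 0, 0, -1],
    [-0.15, 1.8, 0, 0, 0, 0, -1],
    [-0.15, 1.8, 0, 0, 0, 0, -1],
    [-0.15, 1.8, 0, 0, 0, 0, -1],
    [-0.15, 1.8, 0, 0, 0, 0, -1],
    [-0.15, 1.8, 0, 0, 0, 0, -1],
    [-0.15, 1.8, 0, 0, 0, 0, -1],
    [-0.15, 1.8, 0, 0, 0, 0, -1],
    [-0.15, 1.8, 0, 0, 0, 0, -1],
    [-0.15, 1.8, 0, 0, 0, 0, -1],
    [-0.15, 1.8, 0, 0, 0, 0, -1],
    [0, 0.9, 0, 0, 0, 0, -1]
  ]
}}

```text
time: 15.37
tool_pos: [0.4709, 0.2661, 0.2244]
tool_rot: [-0.002, -0.115, 0.993, -0.0]
contact_force: [0.2, -0.2, -1.0]
gripper_width: 0.478
grasp_force: 60.7
```

Emit:
{"method": "move_arm", "body": {
  "rows": [
    [0, 0, 1, 0, 0, 0, -1],
    [0, 0, 1.5, 0, 0, 0, -1],
    [0, 0, 1.5, 0, 0, 0, -1],
    [0, 0, 1.5, 0, 0, 0, -1],
    [0, 0, 1.5, 0, 0, 0, -1],
    [0, 0, 1.5, 0, 0, 0, -1],
    [0, 0, 1.5, 0, 0, 0, -1],
    [0, 0, 1.5, 0, 0, 0, -1],
    [0, 0, 0.8, 0, 0, 0, -1],
    [0, 0, 0, 0, 0, 0, -1],
    [0, 0, 0, 0, 0, 0, -1],
    [0, 0, 0, 0, 0, 0, -1]
  ]
}}

```text
time: 16.37
tool_pos: [0.4732, 0.2645, 0.1044]
tool_rot: [0.001, -0.114, 0.994, 0.0]
contact_force: [0.6, 0.2, -0.5]
gripper_width: 0.475
grasp_force: 60.7
```

```bash
python3 - <<'E'
from h import *
from plant import manip
go(.4733,.2637,.0495,103)
f=manip.grab_frame("side"); g=manip.grab_frame("top")
a=f["img"][80:260,150:330]; b=g["img"][160:300,110:250]
cv2.imwrite("pics/a5.png",np.hstack([cv2.resize(a,(400,400)),cv2.resize(b,(400,400))]))
E
```

```text
t 16.3667 pos [0.4732 0.2645 0.1044] psi 103.06 tilt [0.001  0.0003] F [ 0.6358  0.2402 -0.5066] w 0.47483101325474 j [ 0.3724 -0.0074  1.929  -0.0001  1.219  -1.4263]
 shift now-axes [ 0.0118 -0.0787  5.4946]  turn az 0.06004328660452529
 shift after turn 0.006130602192309931 -0.07852025649823574 5.4946558230710565
```

View pics/a5.png

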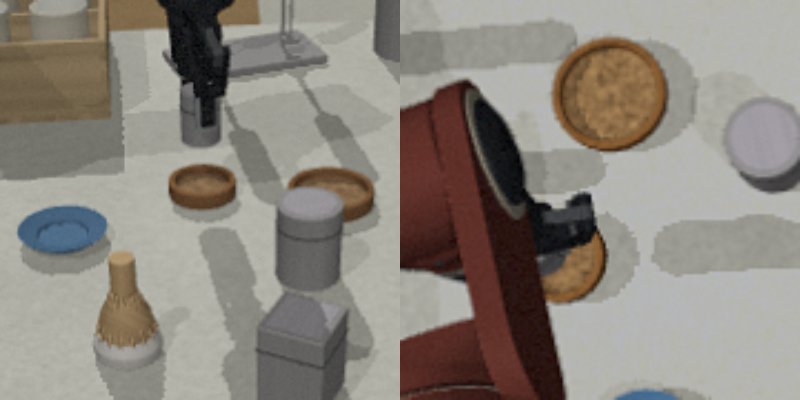

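The small round tin hangs directly behind and above its holder ((200,115) over (200,185)), with both big lids clear. Lowering.

Emit:
{"method": "move_arm", "body": {
  "rows": [
    [0, -0.08, 0.8, 0, 0, 0, -1],
    [0, 0, 1.2, 0, 0, 0, -1],
    [0, 0, 1.2, 0, 0, 0, -1],
    [0, 0, 0.8, 0, 0, 0, -1],
    [0, 0, 0.4, 0, 0, 0, -1],
    [0, 0, 0.3, 0, 0, 0, -1],
    [0, 0, 0.2, 0, 0, 0, -1],
    [0, 0, 0.2, 0, 0, 0, -1],
    [0, 0, 0.1, 0, 0, 0, -1],
    [0, 0, 0, 0, 0, 0, -1],
    [0, 0, 0, 0, 0, 0, -1]
  ]
}}

```text
time: 17.38
tool_pos: [0.4732, 0.2639, 0.0521]
tool_rot: [0.0, -0.114, 0.994, 0.0]
contact_force: [0.3, 0.1, -0.6]
gripper_width: 0.475
grasp_force: 60.7
```

Emit:
{"method": "move_arm", "body": {
  "rows": [
    [0, 0, 0.15, 0, 0, 0, -1],
    [0, 0, 0, 0, 0, 0, -1],
    [0, 0, 0, 0, 0, 0, -1]
  ]
}}

```text
time: 17.63
tool_pos: [0.4729, 0.2638, 0.0504]
tool_rot: [0.0, -0.114, 0.993, 0.0]
contact_force: [-0.5, 1.0, -1.0]
gripper_width: 0.477
grasp_force: 60.7
```

Emit:
{"method": "move_arm", "body": {
  "rows": [
    [0, 0, 0.15, 0, 0, 0, -1],
    [0, 0, 0, 0, 0, 0, -1],
    [0, 0, 0, 0, 0, 0, -1]
  ]
}}

```text
time: 17.88
tool_pos: [0.4728, 0.2637, 0.0487]
tool_rot: [-0.0, -0.114, 0.994, -0.0]
contact_force: [0.2, -0.2, -1.1]
gripper_width: 0.474
grasp_force: 60.7
```

Emit:
{"method": "move_arm", "body": {
  "rows": [
    [0, 0, 0.1, 0, 0, 0, -1],
    [0, 0, 0, 0, 0, 0, -1],
    [0, 0, 0, 0, 0, 0, -1]
  ]
}}

```text
time: 18.13
tool_pos: [0.4729, 0.2637, 0.0477]
tool_rot: [-0.0, -0.114, 0.994, -0.0]
contact_force: [-0.2, -0.4, -1.9]
gripper_width: 0.476
grasp_force: 60.7
```

Emit:
{"method": "move_arm", "body": {
  "rows": [
    [0, 0, 0.1, 0, 0, 0, -1],
    [0, 0, 0, 0, 0, 0, -1],
    [0, 0, 0, 0, 0, 0, -1]
  ]
}}

```text
time: 18.38
tool_pos: [0.4731, 0.2638, 0.0477]
tool_rot: [-0.0, -0.114, 0.993, -0.0]
contact_force: [-2.3, -1.5, 5.5]
gripper_width: 0.475
grasp_force: 61.1
```

Emit:
{"method": "move_arm", "body": {
  "rows": [
    [0, 0, -0.1, 0, 0, 0, -1],
    [0, 0, 0, 0, 0, 0, 0],
    [0, 0, 0, 0, 0, 0, 0.2],
    [0, 0, 0, 0, 0, 0, 0.4],
    [0, 0, 0, 0, 0, 0, 0.6],
    [0, 0, 0, 0, 0, 0, 0.7],
    [0, 0, 0, 0, 0, 0, 0.7],
    [0, 0, 0, 0, 0, 0, 0.7],
    [0, 0, -1, 0, 0, 0, 0.7],
    [0, 0, -2, 0, 0, 0, 0.7],
    [0, 0, -2.5, 0, 0, 0, 1],
    [0, 0, -2.5, 0, 0, 0, 1],
    [0, 0, -2.5, 0, 0, 0, 1],
    [0, 0, -2.5, 0, 0, 0, 1],
    [0, 0, -2, 0, 0, 0, 1],
    [0, 0, 0, 0, 0, 0, 1],
    [0, 0, 0, 0, 0, 0, 1]
  ]
}}

```text
time: 19.8
tool_pos: [0.4738, 0.2641, 0.2]
tool_rot: [0.002, -0.114, 0.993, 0.001]
contact_force: [0.1, 0.1, -0.6]
gripper_width: 0.999
grasp_force: 0.0
```

```bash
python3 - <<'E'
from h import *
from plant import manip
go(.555,.094,.05,103)
f=dict(np.load("top1.npz")); s=dict(np.load("side1.npz"))
g=manip.grab_frame("side")
# big lids: bright top faces, contour on plane .078
for n,F,(u0,u1,v0,v1) in(("br",f,(218,262,185,235)),("bs",f,(0,0,0,0)),("side",g,(255,340,150,285))):
    if u1==0: continue
a=g["img"][90:290,200:340]; cv2.imwrite("pics/a6.png",cv2.resize(a,None,fx=3,fy=3,interpolation=cv2.INTER_CUBIC)); np.savez("side2.npz",**g)
E
```

```text
t 19.8 pos [0.4738 0.2641 0.2   ] psi 103.07 tilt [0.0037 0.0014] F [ 0.1331  0.1217 -0.5769] w 0.9986833247652634 j [ 0.3713 -0.1112  1.8584 -0.      1.3904 -1.4276]
 shift now-axes [ -4.0022 -18.4164  15.0076]  turn az 0.07281857063190955
 shift after turn -4.085082813216215 -18.40275836533603 15.001912112515791
```

View pics/a6.png

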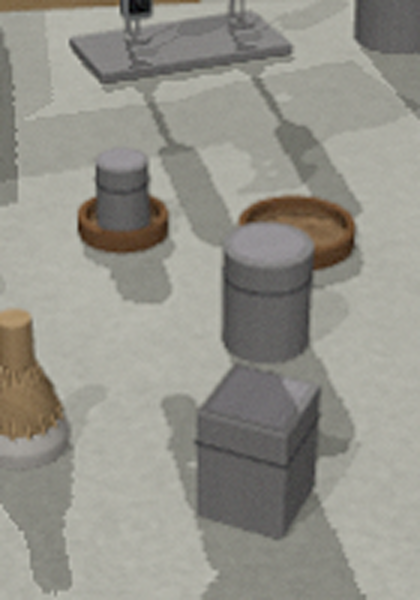

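The small round tin stands in its holder (122,190). Big round's lid is centred at (269,247) and big square's lid corners are at (238,365), (321,388), (281,438), (199,412).

```bash
python3 - <<'E'
from h import *
f=dict(np.load("top1.npz")); s=dict(np.load("side2.npz"))
S=lambda p:np.array(p)/3-0.33+[200,90]
T=lambda p:(np.array(p)-[360,0])/[1.76,3.111]-[.2,.3]+[190,130]
P=onplane(s,S([(224,247),(314,247),(269,224),(269,270)]),.078);print("br side",P.mean(0),np.ptp(P,0))
P=onplane(f,T([(418,243),(470,243),(444,199),(444,288)]),.078);print("br top",P.mean(0),np.ptp(P,0))
P=onplane(s,S([(238,365),(321,388),(281,438),(199,412)]),.078)[:,:2];e=np.roll(P,-1,0)-P
print("bs side",P.mean(0),np.hypot(*e.T),np.degrees(np.arctan2(e[:,1],e[:,0]))%90)
E
```

```text
br side [0.5601 0.0921 0.078 ] [0.0598 0.0603 0.    ]
br top [0.5576 0.0982 0.078 ] [0.0617 0.0627 0.    ]
bs side [ 0.5265 -0.0791] [0.053  0.0538 0.0513 0.052 ] [56.7006 54.7166 54.7364 56.5381]
```

Emit:
{"method": "move_arm", "body": {
  "rows": [
    [-0.44, -1.84, 0, 0, 0, 0, 1],
    [-0.44, -1.84, 0, 0, 0, 0, 1],
    [-0.44, -1.84, 0, 0, 0, 0, 1],
    [-0.44, -1.84, 0, 0, 0, 0, 1],
    [-0.44, -1.84, 0, 0, 0, 0, 1],
    [-0.44, -1.84, 0, 0, 0, 0, 1],
    [-0.44, -1.84, 0, 0, 0, 0, 1],
    [-0.44, -1.84, 0, 0, 0, 0, 1],
    [-0.44, -1.84, 0, 0, 0, 0, 1],
    [-0.44, -1.84, 0, 0, 0, 0, 1],
    [0, 0, 2, 0, 0, 0, 1],
    [0, 0, 2, 0, 0, 0, 1],
    [0, 0, 2, 0, 0, 0, 1],
    [0, 0, 1, 0, 0, 0, 1],
    [0, 0, 0, 0, 0, 0, 1],
    [0, 0, 0, 0, 0, 0, 1],
    [0, 0, 0, 0, 0, 0, 1]
  ]
}}

```text
time: 21.27
tool_pos: [0.5579, 0.0946, 0.1286]
tool_rot: [0.001, -0.114, 0.993, -0.0]
contact_force: [0.4, -0.8, -0.4]
gripper_width: 1.004
grasp_force: 0.0
```

```bash
python3 - <<'E'
from h import *
from plant import manip
go(.558,.095,.052,103)
f=manip.grab_frame("side"); a=f["img"][100:240,200:360]
cv2.imwrite("pics/a7.png",cv2.resize(a,None,fx=3,fy=3))
E
```

```text
t 21.2667 pos [0.5579 0.0946 0.1286] psi 103.08 tilt [0.0011 0.    ] F [ 0.4365 -0.8    -0.39  ] w 1.0038245363251244 j [ 0.0365  0.0189  1.8583 -0.      1.2633 -1.7627]
 shift now-axes [-0.0129  0.0364  7.66  ]  turn az 0.0844220864566978
 shift after turn -0.02088119077723759 0.034802394437740324 7.659994557790731
```

View pics/a7.png

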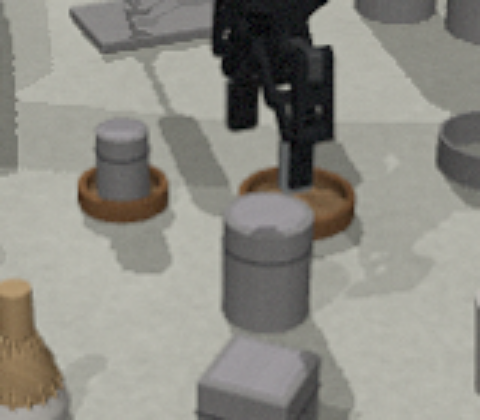

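The fingers are above and around the big round lid (268,215), with the near tip at (300,180). Descending gently past lid level first.

Emit:
{"method": "move_arm", "body": {
  "rows": [
    [0, 0, 1, 0, 0, 0, 1],
    [0, 0, 0.8, 0, 0, 0, 1],
    [0, 0, 0.6, 0, 0, 0, 1],
    [0, 0, 0.5, 0, 0, 0, 1],
    [0, 0, 0.4, 0, 0, 0, 1],
    [0, 0, 0.4, 0, 0, 0, 1],
    [0, 0, 0.4, 0, 0, 0, 1],
    [0, 0, 0.4, 0, 0, 0, 1]
  ]
}}

```text
time: 21.98
tool_pos: [0.5575, 0.0945, 0.0825]
tool_rot: [0.0, -0.114, 0.993, -0.0]
contact_force: [-0.1, -0.8, -0.5]
gripper_width: 1.004
grasp_force: 0.0
```

Emit:
{"method": "move_arm", "body": {
  "rows": [
    [0, 0, 0.4, 0, 0, 0, 1],
    [0, 0, 0.4, 0, 0, 0, 1],
    [0, 0, 0.6, 0, 0, 0, 1],
    [0, 0, 0.8, 0, 0, 0, 1],
    [0, 0, 0.6, 0, 0, 0, 1],
    [0, 0, 0.3, 0, 0, 0, 1],
    [0, 0, 0, 0, 0, 0, 1],
    [0, 0, 0, 0, 0, 0, 1]
  ]
}}

```text
time: 22.65
tool_pos: [0.5573, 0.0945, 0.0515]
tool_rot: [-0.0, -0.114, 0.993, 0.0]
contact_force: [0.6, -0.3, 0.9]
gripper_width: 1.0
grasp_force: 0.0
```

Emit:
{"method": "move_arm", "body": {
  "rows": [
    [0, 0, 0, 0, 0, 0, 0.8],
    [0, 0, 0, 0, 0, 0, 0.6],
    [0, 0, 0, 0, 0, 0, 0.5],
    [0, 0, 0, 0, 0, 0, 0.4],
    [0, 0, 0, 0, 0, 0, 0.3],
    [0, 0, 0, 0, 0, 0, 0],
    [0, 0, 0, 0, 0, 0, -1],
    [0, 0, 0, 0, 0, 0, -1],
    [0, 0, 0, 0, 0, 0, -1],
    [0, 0, 0, 0, 0, 0, -1]
  ]
}}

```text
time: 23.48
tool_pos: [0.5582, 0.0948, 0.0529]
tool_rot: [0.001, -0.114, 0.993, 0.0]
contact_force: [-0.9, 2.3, 5.7]
gripper_width: 0.715
grasp_force: 65.0
```

```bash
python3 -c "
from h import *
go(.605,.232,.12,103)"
```

```text
t 23.4833 pos [0.5582 0.0948 0.0529] psi 103.07 tilt [0.0017 0.0006] F [-0.881   2.2571  5.7094] w 0.7145985635280323 j [ 0.0366  0.1195  1.8944  0.0006  1.1259 -1.7627]
 shift now-axes [-7.6768 12.305  -6.6921]  turn az 0.07468094793273394
 shift after turn -7.6484697924084 12.313369633558011 -6.709105462161605
```

Emit:
{"method": "move_arm", "body": {
  "rows": [
    [0, 0, -0.5, 0, 0, 0, -1],
    [0, 0, -1, 0, 0, 0, -1],
    [0, 0, -1.5, 0, 0, 0, -1],
    [0, 0, -1.5, 0, 0, 0, -1],
    [0, 0, -1.5, 0, 0, 0, -1],
    [0, 0, -0.7, 0, 0, 0, -1],
    [0, 0, 0, 0, 0, 0, -1],
    [-0.4, 0.6, 0, 0, 0, 0, -1],
    [-0.8, 1.3, 0, 0, 0, 0, -1],
    [-0.8, 1.3, 0, 0, 0, 0, -1],
    [-0.8, 1.3, 0, 0, 0, 0, -1],
    [-0.8, 1.3, 0, 0, 0, 0, -1],
    [-0.8, 1.3, 0, 0, 0, 0, -1],
    [-0.8, 1.3, 0, 0, 0, 0, -1],
    [-0.8, 1.3, 0, 0, 0, 0, -1],
    [-0.8, 1.3, 0, 0, 0, 0, -1],
    [-0.8, 1.3, 0, 0, 0, 0, -1],
    [-0.1, 0, 0, 0, 0, 0, -1],
    [0, 0, 0, 0, 0, 0, -1],
    [0, 0, 0, 0, 0, 0, -1]
  ]
}}

```text
time: 25.15
tool_pos: [0.6046, 0.2316, 0.1186]
tool_rot: [-0.0, -0.114, 0.993, -0.0]
contact_force: [0.4, -0.6, -2.6]
gripper_width: 0.711
grasp_force: 65.8
```

```bash
python3 - <<'E'
from h import *
from plant import manip
go(.605,.232,.061,103)
f=manip.grab_frame("side"); g=manip.grab_frame("top")
a=f["img"][80:240,200:360]; b=g["img"][120:260,120:260]
cv2.imwrite("pics/a8.png",np.hstack([cv2.resize(a,(400,400)),cv2.resize(b,(400,400))]))
E
```

```text
t 25.15 pos [0.6046 0.2316 0.1186] psi 103.08 tilt [-0.0004 -0.0006] F [ 0.3844 -0.6321 -2.6432] w 0.711142511805297 j [ 0.2512  0.2146  1.6631 -0.0005  1.2644 -1.5477]
 shift now-axes [-0.054   0.0285  5.7621]  turn az 0.07794590749170993
 shift after turn -0.050814204578952867 0.026000375477685578 5.762183268848848
```

View pics/a8.png

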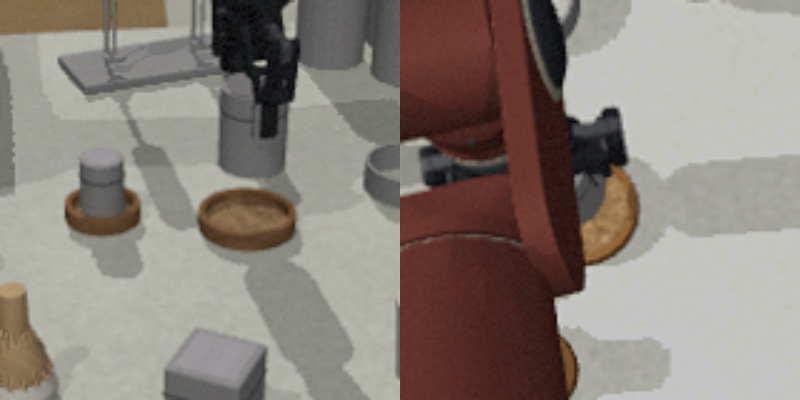

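```bash
python3 - <<'E'
from h import *
s=dict(np.load("side2.npz"))
C=lambda p:np.array(p)/2.5-.3+[200,80]
# tin bottom silhouette edges at z=.0657 level; holder rim outer edges left/right
print("tin bottom axis",onplane(s,C([(219.,150),(287,150)]),.0657).mean(0))
P=onplane(s,C([(198,216),(297,216),(247,190),(247,240)]),.018); print("holder rim",P.mean(0),np.ptp(P,0))
print(proj(s,[.605,.232,.018]),proj(s,[.6046,.2316,.0657]),C([(247,216),(253,150)]))
E
```

```text
tin bottom axis [0.6146 0.2556 0.0657]
holder rim [0.6043 0.2189 0.018 ] [0.0904 0.0918 0.    ]
[[297.9053 162.9438]] [[298.523  144.6401]] [[298.5 166.1]
 [300.9 139.7]]
```

```bash
python3 - <<'E'
from h import *
from plant import manip
s=manip.grab_frame("side"); m=brown(s["img"])
q=np.zeros_like(m); q[148:185,272:325]=m[148:185,272:325]
c=max(cv2.findContours(q,cv2.RETR_EXTERNAL,2)[0],key=cv2.contourArea); x,y,w,h=cv2.boundingRect(c); print("bbox",x,y,w,h)
t=np.linspace(0,6.283,90); ring=lambda cx,cy,z,r:np.c_[cx+r*np.cos(t),cy+r*np.sin(t),0*t+z]
for z in(.018,0): P=proj(s,ring(.605,.232,z,.046)); print("pred",z,P.min(0),P.max(0))
P=proj(s,ring(.6046,.2316,.0657,.031)); print("tin bottom pred",P.min(0),P.max(0))
g=cv2.cvtColor(s["img"],cv2.COLOR_BGR2GRAY)
print(g[143,280:325]); print(g[138:158,296]); print(g[138:158,302])
E
```

```text
bbox 279 155 39 25
pred 0.018 [278.0483 153.5594] [317.7626 172.9855]
pred 0 [277.9322 160.153 ] [317.3192 179.8716]
tin bottom pred [284.8389 138.5286] [312.2052 151.0459]
[160 158 157 159 163 162 153 109  77  86  85  93  97  99  97  97  98 104
  98 101 103  97 100  98 101  99 101 100  88  88  88  83  82  65 142 168
 162 160 159 160 161 158 163 158 165]
[ 99 103  96  98  97  98 100 100 101  96 102 101 101 155 180 181 166 112
  68  59]
[ 97  98 102 100  98 100 102  98 101 103 102 100  99 121 153 174 177 142
  67  61]
```

The tin sits about 3 mm too far in +x relative to the holder, so I'll correct that and lower.

Emit:
{"method": "move_arm", "body": {
  "rows": [
    [0.25, 0.1, 0.6, 0, 0, 0, -1],
    [0, 0, 1, 0, 0, 0, -1],
    [0, 0, 1.2, 0, 0, 0, -1],
    [0, 0, 1, 0, 0, 0, -1],
    [0, 0, 0.6, 0, 0, 0, -1],
    [0, 0, 0.4, 0, 0, 0, -1],
    [0, 0, 0.3, 0, 0, 0, -1],
    [0, 0, 0.2, 0, 0, 0, -1],
    [0, 0, 0.1, 0, 0, 0, -1],
    [0, 0, 0.1, 0, 0, 0, -1],
    [0, 0, 0, 0, 0, 0, -1],
    [0, 0, 0, 0, 0, 0, -1],
    [0, 0, 0, 0, 0, 0, -1]
  ]
}}

```text
time: 26.38
tool_pos: [0.6022, 0.2322, 0.0642]
tool_rot: [0.0, -0.114, 0.994, 0.0]
contact_force: [0.1, -0.3, -2.5]
gripper_width: 0.714
grasp_force: 65.8
```

Emit:
{"method": "move_arm", "body": {
  "rows": [
    [0, 0, 0.1, 0, 0, 0, -1],
    [0, 0, 0, 0, 0, 0, -1],
    [0, 0, 0, 0, 0, 0, -1]
  ]
}}

```text
time: 26.63
tool_pos: [0.6019, 0.2321, 0.0628]
tool_rot: [-0.0, -0.114, 0.994, -0.0]
contact_force: [-0.2, 1.1, -2.5]
gripper_width: 0.713
grasp_force: 65.8
```

Emit:
{"method": "move_arm", "body": {
  "rows": [
    [0, 0, 0.1, 0, 0, 0, -1],
    [0, 0, 0, 0, 0, 0, -1],
    [0, 0, 0, 0, 0, 0, -1]
  ]
}}

```text
time: 26.88
tool_pos: [0.6018, 0.2321, 0.0617]
tool_rot: [-0.0, -0.114, 0.994, -0.0]
contact_force: [-0.6, 0.4, -2.1]
gripper_width: 0.713
grasp_force: 65.8
```

Emit:
{"method": "move_arm", "body": {
  "rows": [
    [0, 0, 0.1, 0, 0, 0, -1],
    [0, 0, 0, 0, 0, 0, -1],
    [0, 0, 0, 0, 0, 0, -1]
  ]
}}

```text
time: 27.13
tool_pos: [0.602, 0.2321, 0.061]
tool_rot: [0.0, -0.114, 0.993, 0.0]
contact_force: [-0.1, 0.2, -1.4]
gripper_width: 0.711
grasp_force: 65.8
```

Emit:
{"method": "move_arm", "body": {
  "rows": [
    [0, 0, 0.07, 0, 0, 0, -1],
    [0, 0, 0, 0, 0, 0, -1],
    [0, 0, 0, 0, 0, 0, -1]
  ]
}}

```text
time: 27.38
tool_pos: [0.6021, 0.2322, 0.0609]
tool_rot: [0.0, -0.114, 0.993, -0.0]
contact_force: [-4.0, -1.6, 3.4]
gripper_width: 0.709
grasp_force: 65.6
```

Contact at .0609, exactly as expected. Release and rise.

Emit:
{"method": "move_arm", "body": {
  "rows": [
    [0, 0, -0.06, 0, 0, 0, -1],
    [0, 0, 0, 0, 0, 0, 0.5],
    [0, 0, 0, 0, 0, 0, 0.6],
    [0, 0, 0, 0, 0, 0, 0.8],
    [0, 0, 0, 0, 0, 0, 1],
    [0, 0, 0, 0, 0, 0, 1],
    [0, 0, 0, 0, 0, 0, 1],
    [0, 0, 0, 0, 0, 0, 1],
    [0, 0, -0.7, 0, 0, 0, 1],
    [0, 0, -1.5, 0, 0, 0, 1],
    [0, 0, -2, 0, 0, 0, 1],
    [0, 0, -2, 0, 0, 0, 1],
    [0, 0, -2, 0, 0, 0, 1],
    [0, 0, -2, 0, 0, 0, 1],
    [0, 0, -2, 0, 0, 0, 1],
    [0, 0, -2, 0, 0, 0, 1],
    [0, 0, 0, 0, 0, 0, 1],
    [0, 0, 0, 0, 0, 0, 1]
  ]
}}

```text
time: 28.88
tool_pos: [0.603, 0.2324, 0.2058]
tool_rot: [0.002, -0.114, 0.993, 0.0]
contact_force: [-0.2, -1.0, -0.6]
gripper_width: 1.002
grasp_force: 0.0
```

```bash
python3 - <<'E'
from h import *
from plant import manip
go(.525,-.0755,.2,57)
f=manip.grab_frame("side"); g=manip.grab_frame("top"); np.savez("top3.npz",**g)
a=f["img"][100:280,180:360]; b=g["img"][160:270,280:390]
cv2.imwrite("pics/a9.png",np.hstack([cv2.resize(a,(400,400)),cv2.resize(b,(400,400))]))
E
```

```text
t 28.8833 pos [0.603  0.2324 0.2058] psi 103.07 tilt [0.0049 0.0013] F [-0.179  -1.0217 -0.6038] w 1.0021549773149643 j [ 0.2528  0.1289  1.6069 -0.      1.4007 -1.5461]
 shift now-axes [ 14.5699 -28.2302   0.5002]  turn az 46.0722958859011
 shift after turn -10.22578327008178 -30.076177180305773 0.5768332142749771
```

View pics/a9.png

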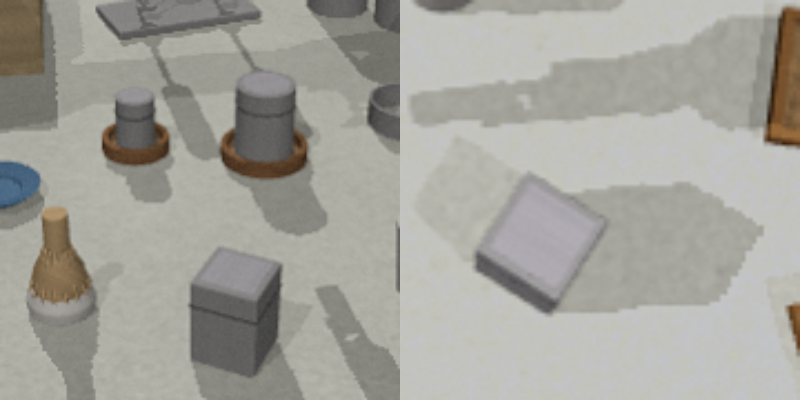

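Both round tins stand in their holders. Big square's lid corners are, in the top crop, (530,175), (608,222), (553,299), (476,253), and in the side crop (219,249), (281,266), (254,302), (191,288).

Emit:
{"method": "move_arm", "body": {
  "rows": [
    [0.73, -1.41, 0, 0, 0, 0, 1],
    [0.73, -1.41, 0, 0, 0, 0, 1],
    [0.73, -1.41, 0, 0, 0, 0, 1],
    [0.73, -1.41, 0, 0, 0, 0, 1],
    [0.73, -1.41, 0, 0, 0, 0, 1],
    [0.73, -1.41, 0, 0, 0, 0, 1],
    [0.73, -1.41, 0, 0, 0, 0, 1],
    [0.73, -1.41, 0, 0, 0, 0, 1],
    [0.73, -1.41, 0, 0, 0, 0, 1],
    [0.73, -1.41, 0, 0, 0, 0, 1],
    [0.73, -1.41, 0, 0, 0, 0, 1],
    [0.73, -1.41, 0, 0, 0, 0, 1],
    [0.73, -1.41, 0, 0, 0, 0, 1],
    [0.73, -1.41, 0, 0, 0, 0, 1],
    [0.73, -1.41, 0, 0, 0, 0, 1],
    [0.73, -1.41, 0, 0, 0, 0, 1],
    [0.73, -1.41, 0, 0, 0, 0, 1],
    [0.73, -1.41, 0, 0, 0, 0, 1],
    [0.73, -1.41, 0, 0, 0, 0, 1],
    [0.73, -1.41, 0, 0, 0, 0, 1]
  ]
}}

```text
time: 30.65
tool_pos: [0.5226, -0.0772, 0.2028]
tool_rot: [0.0, -0.113, 0.994, -0.0]
contact_force: [0.2, -0.1, 0.4]
gripper_width: 0.999
grasp_force: 0.0
```

Emit:
{"method": "move_arm", "body": {
  "rows": [
    [0, 0, 0.5, 0, 0, 6.6, 1],
    [0, 0, 1, 0, 0, 6.6, 1],
    [0, 0, 1, 0, 0, 6.6, 1],
    [0, 0, 1, 0, 0, 6.6, 1],
    [0, 0, 1, 0, 0, 6.6, 1],
    [0, 0, 1, 0, 0, 6.6, 1],
    [0, 0, 1, 0, 0, 6.6, 1],
    [0, 0, 0.5, 0, 0, 0, 1],
    [0, 0, 0, 0, 0, 0, 1],
    [0, 0, 0, 0, 0, 0, 1],
    [0, 0, 0, 0, 0, 0, 1]
  ]
}}

```text
time: 31.57
tool_pos: [0.5238, -0.076, 0.1335]
tool_rot: [0.001, 0.284, 0.959, -0.0]
contact_force: [0.2, -0.4, 0.3]
gripper_width: 0.999
grasp_force: 0.0
```

```bash
python3 - <<'E'
from h import *
f=dict(np.load("top3.npz")); s=dict(np.load("side2.npz"))
def sq(n,P):
    P=P[:,:2]; e=np.roll(P,-1,0)-P
    print(n,P.mean(0),np.hypot(*e.T),np.degrees(np.arctan2(e[:,1],e[:,0]))%90)
sq("top",onplane(f,(np.array([(530,175),(608,222),(553,299),(476,253)])-[400,0])/3.636-.36+[280,160],.078))
sq("side",onplane(s,np.array([(219,249),(281,266),(254,302),(191,288)])/2.222-.3+[180,100],.078))
go(.5245,-.0755,.052,57)
E
```

```text
top [ 0.5239 -0.0736] [0.0528 0.0554 0.0516 0.0557] [59.209  54.9356 59.691  56.2199]
side [ 0.5258 -0.0812] [0.0533 0.0516 0.0501 0.0564] [56.9797 56.0498 62.4155 59.5784]
t 31.5667 pos [ 0.5238 -0.076   0.1335] psi 56.95 tilt [ 0.0012 -0.0004] F [ 0.1609 -0.4016  0.273 ] w 0.9991952942271342 j [-0.2848 -0.0748  1.9412 -0.      1.274  -1.2787]
 shift now-axes [-0.0226  0.0788  8.15  ]  turn az -0.050004725251369564
 shift after turn -0.032591743987774584 0.0816103033681083 8.14998503111073
```

Emit:
{"method": "move_arm", "body": {
  "rows": [
    [0, 0.08, 1.2, 0, 0, 0, 1],
    [0, 0, 1, 0, 0, 0, 1],
    [0, 0, 0.6, 0, 0, 0, 1],
    [0, 0, 0.5, 0, 0, 0, 1],
    [0, 0, 0.4, 0, 0, 0, 1],
    [0, 0, 0.4, 0, 0, 0, 1],
    [0, 0, 0.4, 0, 0, 0, 1],
    [0, 0, 0.4, 0, 0, 0, 1]
  ]
}}

```text
time: 32.23
tool_pos: [0.5241, -0.0749, 0.0835]
tool_rot: [0.0, 0.285, 0.959, 0.0]
contact_force: [0.3, 0.1, -0.8]
gripper_width: 1.002
grasp_force: 0.0
```

Emit:
{"method": "move_arm", "body": {
  "rows": [
    [0, 0, 0.4, 0, 0, 0, 1],
    [0, 0, 0.6, 0, 0, 0, 1],
    [0, 0, 0.8, 0, 0, 0, 1],
    [0, 0, 0.8, 0, 0, 0, 1],
    [0, 0, 0.4, 0, 0, 0, 1],
    [0, 0, 0.2, 0, 0, 0, 1],
    [0, 0, 0, 0, 0, 0, 1],
    [0, 0, 0, 0, 0, 0, 1]
  ]
}}

```text
time: 32.9
tool_pos: [0.524, -0.075, 0.0517]
tool_rot: [-0.0, 0.285, 0.958, 0.0]
contact_force: [0.1, 1.0, 0.3]
gripper_width: 1.0
grasp_force: 0.0
```

Emit:
{"method": "move_arm", "body": {
  "rows": [
    [0, 0, 0, 0, 0, 0, 0.7],
    [0, 0, 0, 0, 0, 0, 0.5],
    [0, 0, 0, 0, 0, 0, 0.4],
    [0, 0, 0, 0, 0, 0, 0.3],
    [0, 0, 0, 0, 0, 0, 0.2],
    [0, 0, 0, 0, 0, 0, 0],
    [0, 0, 0, 0, 0, 0, -1],
    [0, 0, 0, 0, 0, 0, -1],
    [0, 0, 0, 0, 0, 0, -1],
    [0, 0, 0, 0, 0, 0, -1]
  ]
}}

```text
time: 33.73
tool_pos: [0.5248, -0.075, 0.0526]
tool_rot: [0.001, 0.285, 0.959, 0.0]
contact_force: [0.5, 2.1, 4.5]
gripper_width: 0.648
grasp_force: 64.0
```

```bash
python3 -c "
from h import *
go(.6355,-.269,.12,82)"
```

```text
t 33.7333 pos [ 0.5248 -0.075   0.0526] psi 56.87 tilt [ 0.0018 -0.0002] F [0.489  2.1319 4.4567] w 0.6476880025076275 j [-0.2825  0.0387  1.9811  0.0004  1.12   -1.2753]
 shift now-axes [-19.8878 -10.192   -6.7129]  turn az -25.125486310699642
 shift after turn -13.666340510558328 -17.672625978010494 -6.736027601365671
```

Emit:
{"method": "move_arm", "body": {
  "rows": [
    [0, 0, -0.5, 0, 0, 0, -1],
    [0, 0, -1, 0, 0, 0, -1],
    [0, 0, -1.5, 0, 0, 0, -1],
    [0, 0, -1.5, 0, 0, 0, -1],
    [0, 0, -1.5, 0, 0, 0, -1],
    [0, 0, -0.7, 0, 0, 0, -1],
    [0, 0, 0, 0, 0, 0, -1]
  ]
}}

```text
time: 34.32
tool_pos: [0.5248, -0.0754, 0.1207]
tool_rot: [0.002, 0.285, 0.958, -0.0]
contact_force: [0.4, -0.1, -2.4]
gripper_width: 0.649
grasp_force: 63.8
```

Emit:
{"method": "move_arm", "body": {
  "rows": [
    [-0.7, -0.4, 0, 0, 0, 0, -1],
    [-1.42, -0.72, 0, 0, 0, 0, -1],
    [-1.42, -0.72, 0, 0, 0, 0, -1],
    [-1.42, -0.72, 0, 0, 0, 0, -1],
    [-1.42, -0.72, 0, 0, 0, 0, -1],
    [-1.42, -0.72, 0, 0, 0, 0, -1],
    [-1.42, -0.72, 0, 0, 0, 0, -1],
    [-1.42, -0.72, 0, 0, 0, 0, -1],
    [-1.42, -0.72, 0, 0, 0, 0, -1],
    [-1.42, -0.72, 0, 0, 0, 0, -1],
    [-1.42, -0.72, 0, 0, 0, 0, -1],
    [-1.42, -0.72, 0, 0, 0, 0, -1],
    [-1.42, -0.72, 0, 0, 0, 0, -1],
    [-1.42, -0.72, 0, 0, 0, 0, -1],
    [-0.7, -0.4, 0, 0, 0, 0, -1],
    [0, 0, 0, 0, 0, 0, -1]
  ]
}}

```text
time: 35.65
tool_pos: [0.6349, -0.2712, 0.1175]
tool_rot: [-0.0, 0.286, 0.958, -0.0]
contact_force: [-0.4, 0.2, -2.4]
gripper_width: 0.65
grasp_force: 63.9
```

Emit:
{"method": "move_arm", "body": {
  "rows": [
    [0, 0, 0, 0, 0, -5, -1],
    [0, 0, 0, 0, 0, -5, -1],
    [0, 0, 0, 0, 0, -5, -1],
    [0, 0, 0, 0, 0, -5, -1],
    [0, 0, 0, 0, 0, -5, -1],
    [0, 0, 0, 0, 0, 0, -1],
    [0, 0, 0, 0, 0, 0, -1],
    [0, 0, 0, 0, 0, 0, -1]
  ]
}}

```text
time: 36.32
tool_pos: [0.6345, -0.2684, 0.1183]
tool_rot: [-0.0, 0.072, 0.997, 0.0]
contact_force: [0.5, 0.2, -3.2]
gripper_width: 0.647
grasp_force: 63.7
```

```bash
python3 - <<'E'
from h import *
from plant import manip
go(.6355,-.269,.061,82)
f=manip.grab_frame("side"); np.savez("side4.npz",**f)
a=f["img"][210:360,310:460]
t=manip.state()["tool_pos"]; r=np.radians(82); h=.028
c=np.array([[h,h],[-h,h],[-h,-h],[h,-h]])@np.array([[np.cos(r),np.sin(r)],[-np.sin(r),np.cos(r)]])
print("tin bottom pred (crop px)",(proj(f,np.c_[c+t[:2],np.full(4,t[2]-.0526)])-[310,210])*4)
r=np.radians(82);k=c/h*.043
print("holder rim pred",(proj(f,np.c_[k+[.6355,-.269],np.full(4,.018)])-[310,210])*4)
cv2.imwrite("pics/a10.png",cv2.resize(a,(600,600),interpolation=cv2.INTER_CUBIC))
E
```

```text
t 36.3167 pos [ 0.6345 -0.2684  0.1183] psi 81.77 tilt [-0.0006  0.0004] F [ 0.4896  0.1724 -3.206 ] w 0.6468319935264372 j [-0.5081  0.3047  1.5558  0.0001  1.2818 -1.9353]
 shift now-axes [-0.1165 -0.051   5.7305]  turn az -0.22850364315522143
 shift after turn -0.11239193826944635 -0.04960751412461187 5.730589391536041
tin bottom pred (crop px) [[191.1499 305.8282]
 [211.8475 414.2581]
 [366.2676 412.5134]
 [336.9313 305.0493]]
holder rim pred [[138.1674 368.9525]
 [164.0046 537.044 ]
 [395.4543 533.1329]
 [350.9925 367.3481]]
```

View pics/a10.png

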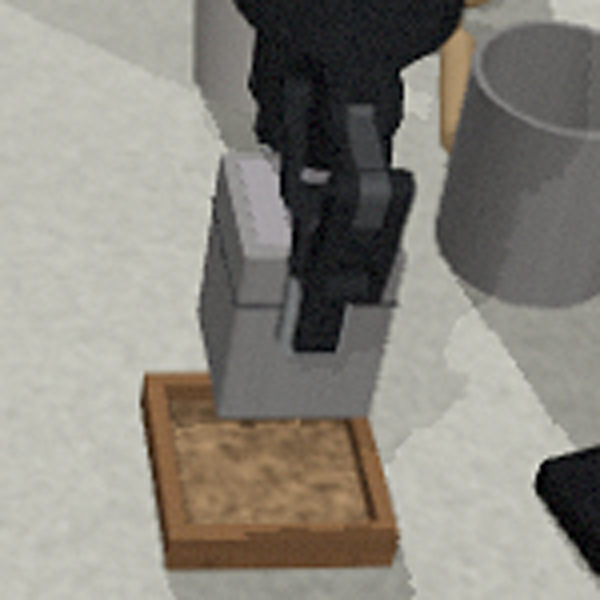

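The tin's bottom front edge, (220,417) to (370,417), lies square over the holder, whose rim corners are at (143,373), (164,532), (398,530). That's within about 1 mm of the prediction, so I'm lowering.

Emit:
{"method": "move_arm", "body": {
  "rows": [
    [-0.05, -0.05, 0.6, 0, 0, 0, -1],
    [0, 0, 1, 0, 0, 0, -1],
    [0, 0, 1.2, 0, 0, 0, -1],
    [0, 0, 1, 0, 0, 0, -1],
    [0, 0, 0.6, 0, 0, 0, -1],
    [0, 0, 0.4, 0, 0, 0, -1],
    [0, 0, 0.3, 0, 0, 0, -1],
    [0, 0, 0.2, 0, 0, 0, -1],
    [0, 0, 0.1, 0, 0, 0, -1],
    [0, 0, 0.1, 0, 0, 0, -1],
    [0, 0, 0, 0, 0, 0, -1],
    [0, 0, 0, 0, 0, 0, -1],
    [0, 0, 0, 0, 0, 0, -1]
  ]
}}

```text
time: 37.45
tool_pos: [0.6354, -0.2692, 0.0641]
tool_rot: [0.0, 0.071, 0.997, -0.0]
contact_force: [-0.5, -1.0, -2.5]
gripper_width: 0.651
grasp_force: 63.7
```

Emit:
{"method": "move_arm", "body": {
  "rows": [
    [0, 0, 0.1, 0, 0, 0, -1],
    [0, 0, 0, 0, 0, 0, -1],
    [0, 0, 0, 0, 0, 0, -1]
  ]
}}

```text
time: 37.7
tool_pos: [0.6351, -0.2691, 0.0626]
tool_rot: [-0.0, 0.071, 0.997, 0.0]
contact_force: [-0.8, 0.1, -2.7]
gripper_width: 0.652
grasp_force: 63.7
```

Emit:
{"method": "move_arm", "body": {
  "rows": [
    [0, 0, 0.1, 0, 0, 0, -1],
    [0, 0, 0, 0, 0, 0, -1],
    [0, 0, 0, 0, 0, 0, -1]
  ]
}}

```text
time: 37.95
tool_pos: [0.635, -0.2691, 0.0615]
tool_rot: [-0.0, 0.071, 0.997, 0.0]
contact_force: [-0.0, 0.4, -2.1]
gripper_width: 0.652
grasp_force: 63.7
```

Emit:
{"method": "move_arm", "body": {
  "rows": [
    [0, 0, 0.1, 0, 0, 0, -1],
    [0, 0, 0, 0, 0, 0, -1],
    [0, 0, 0, 0, 0, 0, -1]
  ]
}}

```text
time: 38.2
tool_pos: [0.6352, -0.2691, 0.0607]
tool_rot: [0.0, 0.071, 0.997, -0.0]
contact_force: [0.0, 0.7, -1.3]
gripper_width: 0.648
grasp_force: 64.0
```

Emit:
{"method": "move_arm", "body": {
  "rows": [
    [0, 0, 0.07, 0, 0, 0, -1],
    [0, 0, 0, 0, 0, 0, -1],
    [0, 0, 0, 0, 0, 0, -1]
  ]
}}

```text
time: 38.45
tool_pos: [0.6353, -0.2692, 0.0607]
tool_rot: [0.0, 0.071, 0.997, -0.0]
contact_force: [-2.5, 1.4, 1.7]
gripper_width: 0.646
grasp_force: 64.1
```

Seated. Release, rise and back away towards the robot's left for a clear view.

Emit:
{"method": "move_arm", "body": {
  "rows": [
    [0, 0, -0.06, 0, 0, 0, -1],
    [0, 0, 0, 0, 0, 0, 0.4],
    [0, 0, 0, 0, 0, 0, 0.6],
    [0, 0, 0, 0, 0, 0, 0.8],
    [0, 0, 0, 0, 0, 0, 1],
    [0, 0, 0, 0, 0, 0, 1],
    [0, 0, 0, 0, 0, 0, 1],
    [0, 0, 0, 0, 0, 0, 1],
    [0, 0, -0.7, 0, 0, 0, 1],
    [0, 0, -1.5, 0, 0, 0, 1],
    [0, 0, -2, 0, 0, 0, 1],
    [0, 0, -2, 0, 0, 0, 1],
    [0, 0, -2, 0, 0, 0, 1],
    [0, 0, -2.5, 0, 0, 0, 1],
    [0, 0, -2.5, 0, 0, 0, 1],
    [0, 0, -2.5, 0, 0, 0, 1],
    [0, 0, -2, 0, 0, 0, 1],
    [0, 0, 0, 0, 0, 0, 1]
  ]
}}

```text
time: 39.95
tool_pos: [0.6376, -0.2704, 0.2465]
tool_rot: [0.006, 0.071, 0.997, -0.003]
contact_force: [1.0, -0.8, 2.0]
gripper_width: 0.999
grasp_force: 0.0
```

Emit:
{"method": "move_arm", "body": {
  "rows": [
    [0, 1.8, 0, 0, 0, 0, 1],
    [0, 1.8, 0, 0, 0, 0, 1],
    [0, 1.8, 0, 0, 0, 0, 1],
    [0, 1.8, 0, 0, 0, 0, 1],
    [0, 1.8, 0, 0, 0, 0, 1],
    [0, 1.8, 0, 0, 0, 0, 1],
    [0, 1.8, 0, 0, 0, 0, 1],
    [0, 1.8, 0, 0, 0, 0, 1],
    [0, 1.8, 0, 0, 0, 0, 1],
    [0, 1.8, 0, 0, 0, 0, 1],
    [0, 1.8, 0, 0, 0, 0, 1],
    [0, 1.8, 0, 0, 0, 0, 1],
    [0, 0, 0, 0, 0, 0, 1],
    [0, 0, 0, 0, 0, 0, 1],
    [0, 0, 0, 0, 0, 0, 1]
  ]
}}

```text
time: 41.2
tool_pos: [0.6652, -0.0551, 0.2369]
tool_rot: [-0.001, 0.071, 0.997, -0.0]
contact_force: [-0.0, -0.8, -0.1]
gripper_width: 1.004
grasp_force: 0.0
```

```bash
python3 - <<'E'
from h import *
from plant import manip
f=manip.grab_frame("side"); g=manip.grab_frame("top")
a=f["img"][90:390,160:460]; b=g["img"][130:310,130:440]
cv2.imwrite("pics/a11.png",np.hstack([cv2.resize(a,(400,400)),cv2.resize(b,(400,400))]))
E
```

```text
(no output)
```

View pics/a11.png

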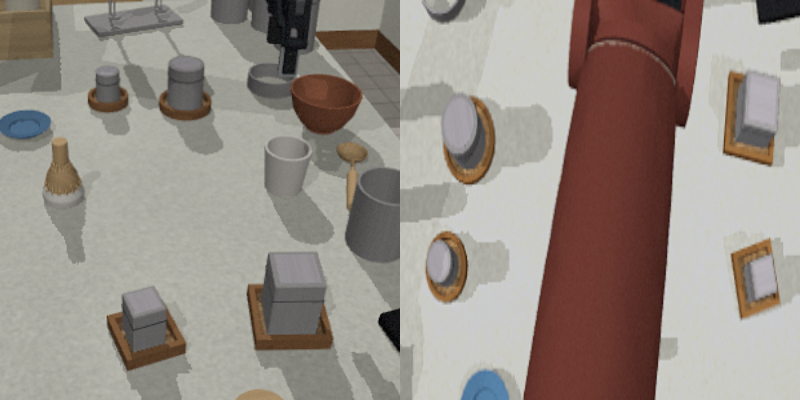

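All four tins stand upright inside their holders, the whisk (62,175) and cup (288,165) are in place, and the arm is clear. Handing in.

```bash
python3 -c "
from plant import manip
print(manip.job_done())"
```

```text
the job is handed in; nothing more can be done
None
```

All four tins stand upright in their matching holders, the whisk and cup are still standing where they were, and I handed the job in at about 41 s of the 104 s limit; the hand-in returned no verdict.

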